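# Close the marble stand by tucking its cover flap under the lip

### The arm

A 6-joint arm with a two-finger parallel gripper is mounted at the origin on the work surface. World frame = base frame: x ahead of the robot, y to its left, z up, the work surface at z = 0. Lengths are in m, angles in rad, forces in N, time in s.
With the tool pointing down it reaches from about 0.375 to 0.975 m from the base axis. Payload 3.8 kg.
Tool frame: the origin (TCP) lies midway between the tips of the shut fingers; the grasp point (between the pads) lies 19 mm behind it (pinch_z is the distance from the TCP to the grasp point, in m); z points along the fingers, y is the line along which they close (so a half turn about z gives the same grasp; the last joint's range is limited). The gripper opens to 85 mm and grips with 20 to 120 N. Pads are 22 mm wide; open, the fingers measure 114 mm over their backs; the gripper's body (76 mm by 85 mm) begins 54 mm behind the grasp point. The pads swing forward as they close: fully open they stand 13 mm farther back than shut.
Start: joints at [-0.037, 0.264, 1.604, -0, 1.274, -0.037], TCP at [0.675, -0, 0.231] pointing down, gripper open.
Joint ranges: [-2.63, 2.63], [-0.94, 2.18], [0.31, 2.57], [-1.31, 4.45], [0, 2.66], [-2.55, 2.55]. Speed limits (rad/s): [2.57, 2.57, 3.14, 3.14, 3.14, 3.14].

### API

Orientations are given as a unit quaternion [x, y, z, w].
In Python, from bench import state, snapshot, get_calibration, hand_in, recognise, outline_of, pinpoint, pinch_z gives the robot as it stands. The module is installed in compiled form; this text tells all that it offers.
- The arm moves only by the tool move_arm, never from a script. Its argument "series" is a list of rows, each an object of numbers: "gripper": the opening, from 0 (shut) to 1 (fully open); "tx", "ty", "tz": the shift along the world's x, y, z each as a share of 0.025 m, from -1 to 1; "rx", "ry", "rz": the turn, a rotation vector about the world's x, y, z each as a share of 4 degrees, from -1 to 1. A call has 1 to 20 rows; each row shifts and turns the commanded pose from where the row before left it; what a row does not reach is not made up. A row lasts 1/8 s, in which the tool goes at most 62.5 mm and 10.7 degrees, less where a joint would pass 70% of its speed; a pose out of reach is approached as far as the arm can. A call with a number of a shift or a turn outside -1 to 1 is refused whole. A call with a gripper value outside its range is refused whole. The fingers move at their own pace and stop on an object; "force" is the grip in N (left out, the last holds). Time passes only in rows, so rows that do not move let the fingers close. It gives the time, the measured TCP pose, the force, the opening and the grip force at its end, in the units of the state.
- state(): the state, without advancing time (a new reading comes with each control period).
- snapshot(name): name is "scene" or "side" or "wrist"; returns (picture, depth): 480x640x3 uint8, red, green, blue; 480x640 float32, m along the optical axis (not along the pixel's ray), 0 where there is no reading.
- get_calibration(name): a dict with "fx", "fy", "cx", "cy" (pixels), "T" (4x4, takes a point from camera to world coordinates). Camera axes: x right, y up, looking along -z (the intrinsics and any distortion apply to the point x, -y, -z); pixel columns grow to the right and rows downward; lengths in m; the calibration is good to about 2 mm. The wrist camera is an equidistant fisheye: a pixel r from the principal point sees the ray r / f radians off the axis. A picture is of the moment at which its call begins: read the wrist's pose just before it. get_calibration takes no time and is no camera call; for the wrist camera it gives the pose at the moment of the call.
- hand_in(): hands the job in; it is judged then, once.
Trained networks look in the newest picture that a camera, given by its name, has taken for a name from the list of things; names that differ only in an ending like _2 or _b are one class to them, and where a whole thing is asked for, a point or a joint stands for the part that bears it (a point fixed in the world has none). Each returns a list of dicts, best first, with "conf" (0 to 1); they miss things now and then, are a little off and sometimes report something else, mostly with a low value. They report only what shows in the picture. A call takes as long as a camera call. They do not tell look-alikes from the thing itself.
- recognise(query, camera): "extent" ([left, top, width, height] in pixels, round what is visible of it).
- outline_of(query, camera): "region" (480x640 bool, what is visible of it) and "extent" ([left, top, width, height] in pixels, round what is visible of it).
- pinpoint(query, camera): "location" ([row, column] in pixels: a listed point, or the origin of a listed thing).
The state is a dict: "t": time; "q": joint angles; "dq": joint speeds; "joint_torque": joint torques, N m; "tcp_pos": TCP position; "tcp_rot": TCP orientation; "force": force on the tool from outside, world axes, zero at the start; "moment": the same for the moment, N m; "gripper_width": opening from 0.0 (shut) to 1.0 (fully open); "grip_force": force on a finger pad.
Only numpy, scipy, OpenCV 4.12 (cv2) and the standard library are available. Lean on these libraries where they do the work, as an engineer would, in place of code of your own. Each camera call takes 0.05 s, during which the arm holds its last target. There are 200 camera calls.

### The job

Close the orange cover flap of the wooden marble stand: push it over from its outside with the fingertips until it lies flat on the stand, and while keeping it down push its black ledge away from the hinge until the flap's edge is fully home beneath the steel lip, so that it stays shut when you let go and move clear. Only push: do not pinch the flap or touch its cork lining, do not lift or shift the stand, and leave the marbles and everything else around it where they are.

Things in the scene. Friction and masses are not known exactly. Their poses are not given: they have to be found in the camera images.
- stand: Slotted wooden marble stand, loose, about 1.6 kg, held by friction only (a level push over about 5 N may shift it): 180 (x) x 170 (y) x 36 mm high, marbles in its slots. Origin: centre of its underside; x runs from the hinge side (towards the robot, turned up to 0.5 rad) to the lip side, z up. Brass hinge cheeks at y = +/-69 mm reach z = 50 mm.
- hinge_line (a point): Middle of the flap's hinge axis, at x = -68, y = 0, z = 42 mm in the stand's frame; the axis runs along the stand's y. The flap is a 4 mm orange plate, 120 mm wide along the hinge, from 8 to 118 mm from the axis (slide at 0), its middle plane through the axis. Its outside (top when flat, 2 mm above the axis) is bare plastic with a black ledge.
- flap_fold (a joint): Fold angle of the orange flap, rad: 0 = flat on the stand (stop), 1.57 = upright, 1.55 to 1.9 at the start (leaning to the robot's side), stop at 2.0. A light spring (0.07 N m/rad, towards 1.75) opens it again when let go unless its edge is under the lip; about 2 N holds it flat at 55 mm from the hinge. Tucked and let go, it rests against the lip at about 0.045.
- flap_slide (a joint): How far the flap is slid on its slotted hinge, in its own plane and away from the hinge, m: 0 to 0.002 at the start, stop at 0.018 = fully home. Takes about 2 N, stays where left. Flat with slide 0, the edge is about 3 mm short of the lip's flared front: first fold it flat, then slide it while holding it down; slid out first, it lands on top of the lip.
- ledge (a point): Middle of the hinge-side face of the black ledge on the flap's outside, at half its height, 78 mm from the hinge axis plus the slide. The ledge is a bar 50 mm wide along the hinge, 8 mm thick (78 to 86 mm from the axis), 10 mm proud of the outside. Frame: x along the flap away from the hinge, z out of its outside.
- flap_edge (a point): Middle of the flap's free edge, 118 mm from the hinge axis plus the slide, in the middle of the 4 mm thickness.
- lip_under (a point): Middle of the steel lip's underside where its flat part starts: x = 62, y = 0, z = 50 mm in the stand's frame, same axes. The lip is 90 mm wide in y, 4 mm thick, flat to x = 80 mm, open towards the hinge; its front is flared upwards as a lead-in, from x = 62 to x = 53 mm (there up to z = 60 mm).
- lining: Cork lining, 2.5 mm thick, on the flap's inside (the face towards the stand when shut), ending 6 mm from the side edges and 7 mm from the free edge; not to be touched with the fingers. Its origin lies on the hinge axis (plus the slide).
- spice_jar: Amber glass spice jar with steel screw top, diameter 48, 95 mm tall, on one side of the stand. Origin: centre of its underside.
- jacks_cup: Stainless steel jacks cup, diameter 72, 85 mm tall, on the other side of the stand (jar and cup may be swapped). Origin: centre of its underside.
- bucket: Lime plastic bucket, diameter 140, 141 mm tall with its bail. Origin: centre of its underside.
- succulent_pot: Terracotta pot with a succulent, diameter 92, about 120 mm tall. Origin: centre of its underside.
- saucer: Terracotta plant saucer, diameter 120, 18 mm high, with the purple ball in it. Origin: centre of its underside.
- ball_center (a point): Centre of the purple silicone ball, diameter 60 mm, in the saucer.
- marble0_center (a point): Centre of marble 1 of 6, diameter 20 mm, lying in a slot of the stand (22 mm above the stand's underside).
- marble1_center (a point): Centre of marble 2 of 6, diameter 20 mm, lying in a slot of the stand (22 mm above the stand's underside).
- marble2_center (a point): Centre of marble 3 of 6, diameter 20 mm, lying in a slot of the stand (22 mm above the stand's underside).
- marble3_center (a point): Centre of marble 4 of 6, diameter 20 mm, lying in a slot of the stand (22 mm above the stand's underside).
- marble4_center (a point): Centre of marble 5 of 6, diameter 20 mm, lying in a slot of the stand (22 mm above the stand's underside).
- marble5_center (a point): Centre of marble 6 of 6, diameter 20 mm, lying in a slot of the stand (22 mm above the stand's underside).
Mind the look-alikes: they are no part of the job. There is more than one size of the stand; the job needs the largest.

How it is judged:
On the way, in this order (a step that is already met when the one before it is completed fails the run):
1. the flap is folded over, within 0.5 rad of flat, its edge not yet slid out (value of joint flap_fold below 0.5 rad and value of joint flap_slide below 0.008 m), for 0.05 s.
2. its edge is tucked beneath the lip (value of joint flap_fold below 0.08 rad and value of joint flap_slide above 0.013 m), for 0.1 s.
At the end, for the whole second after the job is handed in: The flap stays shut by itself: fold angle below 0.08 rad, slid out by more than 13 of 18 mm, its edge under the lip; the stand at rest, level, within 12 mm of where it began (all of step 2 and z of flap_edge in the frame of lip_under below 0 m and x of flap_edge in the frame of lip_under above 0 m and linear speed of stand below 0.01 m/s and angle between stand's own z axis and vertical below 0.03 rad and distance of stand from where it was at the start of the episode below 0.012 m); the robot touches nothing.
It fails at once if the stand is shifted by more than 12 mm, or lifted by more than 8 mm or tilted (distance of stand from where it was at the start of the episode above 0.012 m or height (world z) of stand above 0.008 m or angle between stand's own z axis and vertical above 0.1 rad).
It fails at once if the flap is pinched or pushed on its cork lining (contact force between the fingers and lining above 1.5 N).
It fails at once if a bystander is moved by more than 25 mm (lifted, carried or knocked) (distance of any of spice_jar, jacks_cup, bucket, succulent_pot, saucer, ball_center from where it was at the start of the episode above 0.025 m).
It fails at once if a marble leaves its slot (z of any of marble0_center, marble1_center, marble2_center, marble3_center, marble4_center, marble5_center in the frame of stand above 0.036 m).
It also fails if it takes over 42 s, if anything falls off the work surface, if the arm or the gripper's body presses on something with over 40 N, if the wrist force passes 120 N, or if a joint passes its speed limit or range.

## Working session

There is one attempt and no reset: what is moved stays moved. The work goes in short steps, Python scripts to look and compute and a tool call to move; the robot and the scene stay as the last step left them, time stands still between calls to the robot, and variables do not carry over. Pictures are saved under pics/ and viewed, at most 10 in all, crops included, and the job is handed in when it is done.

Besides the shell and the picture viewer there is one more tool, called as name([rows], argument=value, ...), one row to a line, values as JSON. move_arm: Moves the arm, as the interface text tells. Shift numbers are shares of 0.025 m and turn numbers shares of 4 degrees, none past 1 either way. Its arguments: {"type":"object","properties":{"series":{"type":"array","items":{"type":"object","properties":{"gripper":{"type":"number"},"tx":{"type":"number"},"ty":{"type":"number"},"tz":{"type":"number"},"rx":{"type":"number"},"ry":{"type":"number"},"rz":{"type":"number"}}}},"force":{"type":"number"}},"required":["series"]}

```bash
mkdir -p pics; cat > h.py <<'E'
import numpy as np, cv2
from bench import *
def snap(n,f=None):
    c=get_calibration(n); p,d=snapshot(n)
    if f: cv2.imwrite('pics/'+f,cv2.cvtColor(p,cv2.COLOR_RGB2BGR))
    return p,d,c
def world(c,d,r,col):
    z=d[int(r),int(col)]
    p=np.array([(col-c['cx'])/c['fx']*z,-(r-c['cy'])/c['fy']*z,-z,1])
    return (np.array(c['T'])@p)[:3]
E
python3 - <<'E'
from h import *
for n in ['scene','side']:
    p,d,c=snap(n,n+'0.png')
    print(n,{k:c[k] for k in c if k!='T'},np.round(c['T'],3).tolist())
    for q in ['stand','flap_fold','ledge','flap_edge','lip_under','hinge_line']:
        if q in('stand','flap_fold'):
            for o in recognise(q,n)[:4]: 
                e=o['extent'];print(q,np.round(e),round(o['conf'],2))
        else:
            for o in pinpoint(q,n)[:4]:
                r,cc=o['location'];print(q,round(r),round(cc),round(o['conf'],2),np.round(world(c,d,r,cc),3))
print(state())
E
```

```text
scene {'fx': 559.2987076698768, 'fy': 559.2987076698768, 'cx': 324.34749549079726, 'cy': 239.3499202480766} [[-0.194, -0.612, 0.767, 1.648], [0.981, -0.109, 0.161, 0.231], [-0.015, 0.784, 0.621, 0.985], [0.0, 0.0, 0.0, 1.0]]
stand [343. 218.  92. 105.] 0.83
stand [262. 235.  55.  38.] 0.66
stand [360. 210.  40.  13.] 0.62
flap_fold [353. 221.  49.  48.] 0.88
flap_fold [272. 237.  35.  22.] 0.88
flap_fold [364. 215.  29.   7.] 0.82
flap_fold [345. 220.  88. 105.] 0.37
ledge 222 378 0.8 [0.362 0.118 0.03 ]
ledge 246 294 0.71 [ 0.523 -0.09   0.038]
ledge 232 375 0.57 [0.552 0.129 0.138]
flap_edge 221 378 0.84 [0.361 0.118 0.031]
flap_edge 248 147 0.7 [ 0.623 -0.462  0.059]
flap_edge 251 302 0.65 [ 0.535 -0.065  0.034]
flap_edge 228 377 0.47 [0.547 0.133 0.146]
lip_under 291 397 0.68 [0.664 0.198 0.055]
lip_under 247 306 0.64 [ 0.522 -0.055  0.04 ]
hinge_line 260 376 0.85 [0.535 0.133 0.034]
hinge_line 244 274 0.76 [ 0.501 -0.152  0.02 ]
hinge_line 212 378 0.72 [ 0.269  0.107 -0.001]
hinge_line 291 398 0.24 [0.662 0.2   0.053]
side {'fx': 523.68462056269, 'fy': 523.68462056269, 'cx': 314
[... 978 characters left out ...]
: array([-3.68729631e-02,  2.63830863e-01,  1.60392285e+00,  2.26420884e-05,
        1.27370693e+00, -3.69093839e-02]), 'dq': array([-6.72025514e-04,  4.12570796e-04,  1.86970787e-03,  2.86682069e-05,
       -1.12840039e-03,  1.13011411e-03]), 'joint_torque': array([ 6.97026626e-04, -5.14838219e+01, -3.67614341e+01, -4.15560953e-05,
        4.15158229e-04, -3.46647178e-08]), 'tcp_pos': array([6.75033789e-01, 2.26870290e-05, 2.31368099e-01]), 'tcp_rot': array([7.07096246e-01, 7.07117313e-01, 5.28518372e-05, 4.09958250e-05]), 'force': array([-0.5243793 , -1.18405773,  0.05295235]), 'moment': array([-0.01181056, -0.05807371, -0.04997895]), 'grip_force': 0.0, 'gripper_width': 0.9984161468088448}
```

```bash
python3 - <<'E'
import cv2,numpy as np
a=cv2.imread('pics/scene0.png')[180:350,220:480]; b=cv2.imread('pics/side0.png')[190:360,200:460]
cv2.imwrite('pics/crops.png',cv2.resize(np.vstack([a,b]),None,fx=1.76,fy=1.76,interpolation=2))
E
```

```text
(no output)
```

View pics/scene0.png

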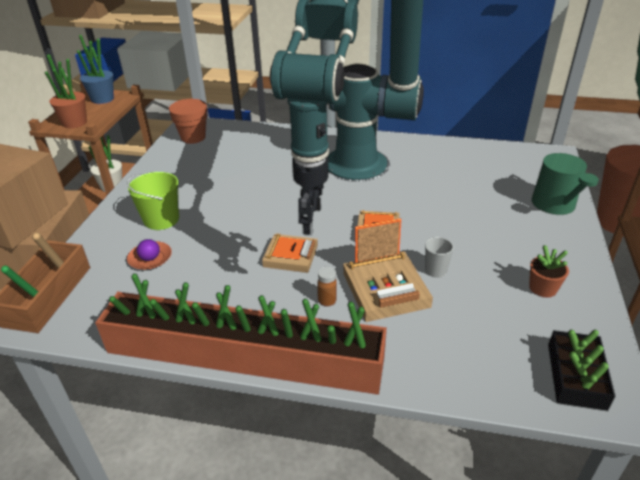

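View pics/crops.png

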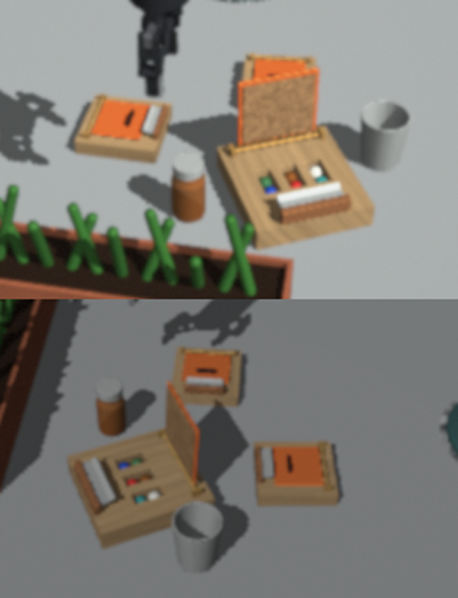

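Chosen: the large open stand at scene pixel (388,270). The look-alikes are smaller shut stands at (290,250) and (378,218). The jar (327,285) and cup (438,256) stand on either side of it.

```bash
cat >> h.py <<'E'
def cloud(n):
    p,d,c=snap(n); r,k=np.mgrid[:480,:640]
    P=np.stack([(k-c['cx'])/c['fx']*d,-(r-c['cy'])/c['fy']*d,-d,np.ones_like(d)],-1)@np.array(c['T']).T
    P=P[...,:3]; P[d==0]=9; return p,P
E
python3 - <<'E'
from h import *
from scipy.optimize import minimize
T=[]
for n in ['scene','side']:
    p,P=cloud(n); hsv=cv2.cvtColor(p,cv2.COLOR_RGB2HSV)
    X=P.reshape(-1,3); h=hsv.reshape(-1,3)
    near=(np.hypot(X[:,0]-.61,X[:,1]-.165)<.16)
    fl=X[near&(X[:,2]>.07)&(X[:,2]<.2)&(h[:,1]>90)&(X[:,0]<.6)]
    c=fl.mean(0);u,s,vt=np.linalg.svd(fl-c);print(n,'flap',len(fl),c.round(3),vt.round(3).tolist(),'zmax',np.percentile(fl[:,2],98).round(3))
    top=X[near&(abs(X[:,2]-.036)<.007)&(h[:,1]>60)]
    print('top',len(top),np.median(top[:,2]).round(4))
    m=np.array(cv2.minAreaRect((top[:,:2]*1000).astype(np.float32))[0]),cv2.minAreaRect((top[:,:2]*1000).astype(np.float32))[1:]
    print(m)
    # best rectangle 180x170: count in - via soft area overlap
    T.append(top)
    lo=X[near&(X[:,2]>.0495)&(X[:,2]<.065)&(h[:,1]<60)&(X[:,0]>.6)]
    print('lip',len(lo),lo.mean(0).round(3), cv2.minAreaRect((lo[:,:2]*1000).astype(np.float32)))
A=np.vstack(T)[:,:2]
def cost(v):
    a=v[2];e=A-v[:2];x=abs(e@[np.cos(a),np.sin(a)]);y=abs(e@[-np.sin(a),np.cos(a)])
    return np.mean(np.minimum(np.maximum(np.maximum(x-.09,y-.085),0),.01))
best=min((minimize(cost,[.61,.165,a],method='Nelder-Mead',options=dict(xatol=1e-5,fatol=1e-9)) for a in [.1,.2,.3,.4,.5]),key=lambda o:o.fun)
print(best.x,best.fun)
for n in ['spice_jar','jacks_cup']:
    for cam in ['scene','side']:
        p,d,c=snap(cam)
        for o in recognise(n,cam)[:1]:
            e=o['extent'];print(n,cam,np.round(e),round(o['conf'],2),world(c,d,e[1]+e[3]*.5,e[0]+e[2]/2).round(3))
E
```

```text
scene flap 1406 [0.549 0.135 0.118] [[0.45, -0.893, 0.007], [0.06, 0.022, -0.998], [0.891, 0.449, 0.063]] zmax 0.161
top 2508 0.0361
(array([627.0255127 , 135.61155701]), ((185.02061462402344, 249.57435607910156), 26.616291046142578))
lip 283 [0.664 0.194 0.056] ((671.6796264648438, 147.07315063476562), (46.210567474365234, 188.09857177734375), 7.905348777770996)
side flap 534 [0.541 0.148 0.121] [[0.443, -0.877, 0.188], [-0.15, 0.134, 0.98], [-0.884, -0.462, -0.072]] zmax 0.162
top 2240 0.0357
(array([622.36383057, 140.37837219]), ((181.18734741210938, 245.38497924804688), 27.413185119628906))
lip 248 [0.663 0.199 0.055] ((667.5819702148438, 134.37966918945312), (53.963802337646484, 223.2272491455078), 3.873288869857788)
[0.60920772 0.16999039 0.47984541] 0.0002623205931096334
spice_jar scene [317. 271.  20.  36.] 0.75 [0.693 0.034 0.06 ]
spice_jar side [255. 240.  18.  28.] 0.77 [0.66  0.054 0.06 ]
jacks_cup scene [426. 238.  28.  42.] 0.86 [0.547 0.295 0.073]
jacks_cup side [296. 302.  32.  47.] 0.64 [0.508 0.265 0.014]
```

move_arm([
  {"gripper": 0,"tx": -0.88,"ty": 0.57,"rz": 0.84},
  {"gripper": 0,"tx": -0.88,"ty": 0.57,"rz": 0.84},
  {"gripper": 0,"tx": -0.88,"ty": 0.57,"rz": 0.84},
  {"gripper": 0,"tx": -0.88,"ty": 0.57,"rz": 0.84},
  {"gripper": 0,"tx": -0.88,"ty": 0.57,"rz": 0.84},
  {"gripper": 0,"tx": -0.88,"ty": 0.57,"rz": 0.84},
  {"gripper": 0,"tx": -0.88,"ty": 0.57,"rz": 0.84},
  {"gripper": 0,"tx": -0.88,"ty": 0.57,"rz": 0.84},
  {"gripper": 0,"tz": -0.5},
  {"gripper": 0,"tz": -1},
  {"gripper": 0,"tz": -1},
  {"gripper": 0,"tz": -1},
  {"gripper": 0,"tz": -1},
  {"gripper": 0,"tz": -0.34},
  {"gripper": 0},
  {"gripper": 0},
])

```text
$.series[0]: bad value
```

```bash
python3 - <<'E'
from h import *
from scipy.spatial.transform import Rotation as R
s=state();print(s['t'],s['tcp_pos'].round(4),R.from_quat(s['tcp_rot']).as_matrix().round(3).tolist(),s['force'].round(2),s['gripper_width'])
a=snap('scene')[0][180:330,280:480];b=snap('side')[0][200:350,220:420]
cv2.imwrite('pics/c1.png',cv2.resize(cv2.cvtColor(np.vstack([a,b]),4),None,fx=2,fy=2,interpolation=2))
E
```

```text
1.2 [0.675  0.     0.2313] [[-0.0, 1.0, -0.0], [1.0, 0.0, 0.0], [0.0, -0.0, -1.0]] [ 0.1  -0.39 -0.05] 1.0034317481797554
```

View pics/c1.png

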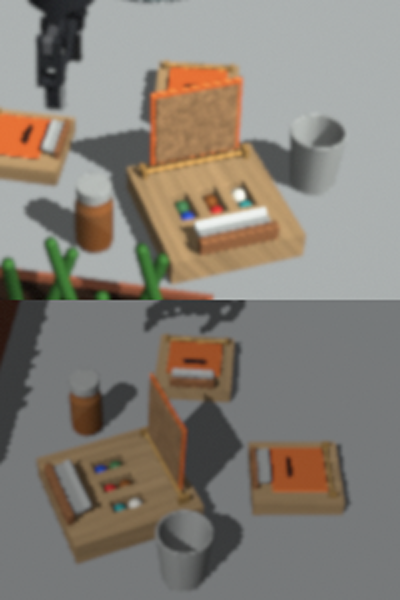

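The move was refused with "bad value" in row 0, and the scene is unchanged. I'll retry one row with every field given.

move_arm([
  {"gripper": 0.0,"tx": -0.88,"ty": 0.57,"tz": 0.0,"rx": 0.0,"ry": 0.0,"rz": 0.84},
])

```text
t: 1.42
tcp_pos: [0.6537, 0.0136, 0.2312]
tcp_rot: [0.686, 0.728, 0.0, 0.0]
force: [0.1, 0.0, -0.4]
gripper_width: 0.816
grip_force: 0.0
```

move_arm([
  {"gripper": 0.0,"tx": -0.88,"ty": 0.57,"tz": 0.0,"rx": 0.0,"ry": 0.0,"rz": 0.84},
  {"gripper": 0.0,"tx": -0.88,"ty": 0.57,"tz": 0.0,"rx": 0.0,"ry": 0.0,"rz": 0.84},
  {"gripper": 0.0,"tx": -0.88,"ty": 0.57,"tz": 0.0,"rx": 0.0,"ry": 0.0,"rz": 0.84},
  {"gripper": 0.0,"tx": -0.88,"ty": 0.57,"tz": 0.0,"rx": 0.0,"ry": 0.0,"rz": 0.84},
  {"gripper": 0.0,"tx": -0.88,"ty": 0.57,"tz": 0.0,"rx": 0.0,"ry": 0.0,"rz": 0.84},
  {"gripper": 0.0,"tx": -0.88,"ty": 0.57,"tz": 0.0,"rx": 0.0,"ry": 0.0,"rz": 0.84},
  {"gripper": 0.0,"tx": -0.88,"ty": 0.57,"tz": 0.0,"rx": 0.0,"ry": 0.0,"rz": 0.84},
  {"gripper": 0.0,"tx": 0.0,"ty": 0.0,"tz": -0.5,"rx": 0.0,"ry": 0.0,"rz": 0.0},
  {"gripper": 0.0,"tx": 0.0,"ty": 0.0,"tz": -1.0,"rx": 0.0,"ry": 0.0,"rz": 0.0},
  {"gripper": 0.0,"tx": 0.0,"ty": 0.0,"tz": -1.0,"rx": 0.0,"ry": 0.0,"rz": 0.0},
  {"gripper": 0.0,"tx": 0.0,"ty": 0.0,"tz": -1.0,"rx": 0.0,"ry": 0.0,"rz": 0.0},
  {"gripper": 0.0,"tx": 0.0,"ty": 0.0,"tz": -1.0,"rx": 0.0,"ry": 0.0,"rz": 0.0},
  {"gripper": 0.0,"tx": 0.0,"ty": 0.0,"tz": -0.34,"rx": 0.0,"ry": 0.0,"rz": 0.0},
  {"gripper": 0.0,"tx": 0.0,"ty": 0.0,"tz": 0.0,"rx": 0.0,"ry": 0.0,"rz": 0.0},
])

```text
t: 3.18
tcp_pos: [0.4988, 0.1137, 0.1096]
tcp_rot: [0.524, 0.852, -0.001, -0.0]
force: [-0.2, 0.2, 0.1]
gripper_width: 0.002
grip_force: 0.0
```

```bash
python3 - <<'E'
from h import *
from scipy.spatial.transform import Rotation as R
s=state();print(s['t'],s['tcp_pos'].round(4),R.from_quat(s['tcp_rot']).as_matrix().round(3).tolist(),s['force'].round(2),s['gripper_width'])
a=snap('scene')[0][180:330,280:480];b=snap('side')[0][200:350,220:420]
cv2.imwrite('pics/c2.png',cv2.resize(cv2.cvtColor(np.vstack([a,b]),4),None,fx=2,fy=2,interpolation=2))
E
```

```text
3.175 [0.4988 0.1137 0.1096] [[-0.452, 0.892, -0.001], [0.892, 0.452, -0.0], [0.0, -0.001, -1.0]] [-0.16  0.24  0.1 ] 0.00198414415086955
```

View pics/c2.png

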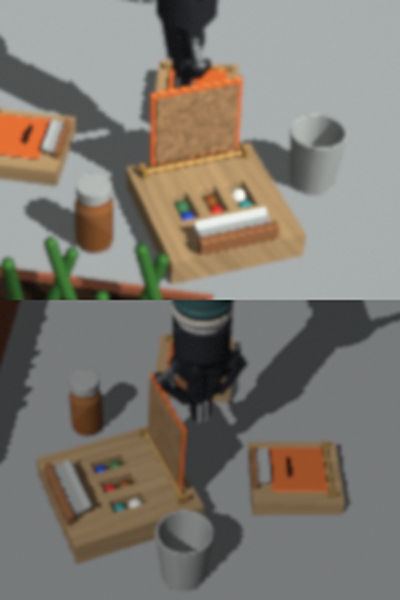

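The gripper is shut and centred behind the flap (scene 190,60; side 200,405 in the crop). The flap still stands upright.

move_arm([
  {"gripper": 0.0,"tx": 0.27,"ty": 0.136,"tz": 0.0,"rx": 0.0,"ry": 0.0,"rz": 0.0},
  {"gripper": 0.0,"tx": 0.27,"ty": 0.136,"tz": 0.0,"rx": 0.0,"ry": 0.0,"rz": 0.0},
  {"gripper": 0.0,"tx": 0.27,"ty": 0.136,"tz": 0.0,"rx": 0.0,"ry": 0.0,"rz": 0.0},
  {"gripper": 0.0,"tx": 0.27,"ty": 0.136,"tz": 0.0,"rx": 0.0,"ry": 0.0,"rz": 0.0},
  {"gripper": 0.0,"tx": 0.27,"ty": 0.136,"tz": 0.0,"rx": 0.0,"ry": 0.0,"rz": 0.0},
  {"gripper": 0.0,"tx": 0.27,"ty": 0.136,"tz": 0.0,"rx": 0.0,"ry": 0.0,"rz": 0.0},
  {"gripper": 0.0,"tx": 0.27,"ty": 0.136,"tz": 0.0,"rx": 0.0,"ry": 0.0,"rz": 0.0},
  {"gripper": 0.0,"tx": 0.27,"ty": 0.136,"tz": 0.0,"rx": 0.0,"ry": 0.0,"rz": 0.0},
])

```text
t: 4.28
tcp_pos: [0.5532, 0.1414, 0.11]
tcp_rot: [0.523, 0.852, -0.0, -0.0]
force: [-0.3, -0.8, -0.5]
gripper_width: 0.0
grip_force: 0.3
```

```bash
python3 - <<'E'
from h import *
s=state();print(s['t'],s['tcp_pos'].round(4),s['force'].round(2))
e=np.array([.892,.453]);H=np.array([.548,.139])
for n in['scene','side']:
    p,P=cloud(n);h=cv2.cvtColor(p,cv2.COLOR_RGB2HSV).reshape(-1,3);X=P.reshape(-1,3)
    x=(X[:,:2]-H)@e;y=(X[:,:2]-H)@[-.453,.892];z=X[:,2]-.042
    m=(abs(y)<.058)&(x>-.03)&(x<.13)&(z>.02)&(z<.13)&(h[:,1]>110)&(h[:,0]<20)
    q=np.c_[x,z][m];c=q.mean(0);v=np.linalg.svd(q-c)[2][0];v*=np.sign(v[1]);print(n,m.sum(),c.round(3),'fold',np.arctan2(v[1],v[0]).round(3),'sfar',np.percentile(q@v,99).round(3))
p=snap('scene')[0];a=p[180:330,280:480];b=snap('side')[0][200:350,220:420]
cv2.imwrite('pics/c3.png',cv2.resize(cv2.cvtColor(np.vstack([a,b]),4),None,fx=2,fy=2,interpolation=2))
E
```

```text
4.275 [0.5532 0.1414 0.11  ] [-0.35 -0.8  -0.5 ]
scene 850 [0.032 0.072] fold 1.225 sfar 0.123
side 157 [0.033 0.081] fold 1.141 sfar 0.125
```

View pics/c3.png

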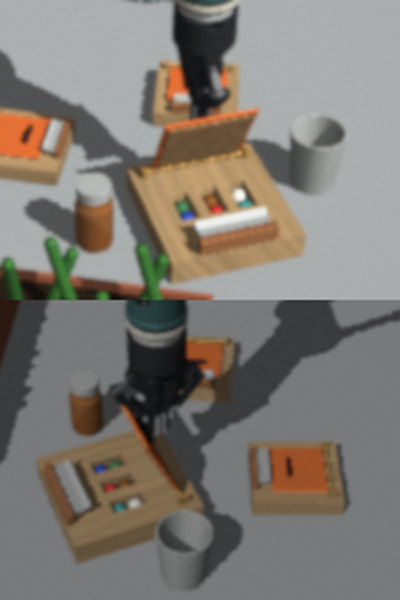

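The flap leans over the stand at about 1.2 rad with the fingers behind it, and the stand hasn't moved. Next I fold it down along an arc.

move_arm([
  {"gripper": 0.0,"tx": 0.11,"ty": 0.056,"tz": -0.37,"rx": 0.0,"ry": 0.0,"rz": 0.0},
  {"gripper": 0.0,"tx": 0.11,"ty": 0.056,"tz": -0.37,"rx": 0.0,"ry": 0.0,"rz": 0.0},
  {"gripper": 0.0,"tx": 0.147,"ty": 0.074,"tz": -0.106,"rx": 0.0,"ry": 0.0,"rz": 0.0},
  {"gripper": 0.0,"tx": 0.147,"ty": 0.074,"tz": -0.106,"rx": 0.0,"ry": 0.0,"rz": 0.0},
  {"gripper": 0.0,"tx": 0.127,"ty": 0.064,"tz": -0.134,"rx": 0.0,"ry": 0.0,"rz": 0.0},
  {"gripper": 0.0,"tx": 0.127,"ty": 0.064,"tz": -0.134,"rx": 0.0,"ry": 0.0,"rz": 0.0},
  {"gripper": 0.0,"tx": 0.105,"ty": 0.054,"tz": -0.156,"rx": 0.0,"ry": 0.0,"rz": 0.0},
  {"gripper": 0.0,"tx": 0.105,"ty": 0.054,"tz": -0.156,"rx": 0.0,"ry": 0.0,"rz": 0.0},
  {"gripper": 0.0,"tx": 0.078,"ty": 0.04,"tz": -0.174,"rx": 0.0,"ry": 0.0,"rz": 0.0},
  {"gripper": 0.0,"tx": 0.078,"ty": 0.04,"tz": -0.174,"rx": 0.0,"ry": 0.0,"rz": 0.0},
  {"gripper": 0.0,"tx": 0.052,"ty": 0.026,"tz": -0.186,"rx": 0.0,"ry": 0.0,"rz": 0.0},
  {"gripper": 0.0,"tx": 0.052,"ty": 0.026,"tz": -0.186,"rx": 0.0,"ry": 0.0,"rz": 0.0},
  {"gripper": 0.0,"tx": 0.03,"ty": 0.014,"tz": -0.19,"rx": 0.0,"ry": 0.0,"rz": 0.0},
  {"gripper": 0.0,"tx": 0.0,"ty": 0.0,"tz": 0.0,"rx": 0.0,"ry": 0.0,"rz": 0.0},
])

```text
t: 6.22
tcp_pos: [0.5843, 0.1571, 0.0486]
tcp_rot: [0.523, 0.852, -0.0, -0.0]
force: [1.0, -0.1, 1.3]
gripper_width: -0.003
grip_force: 0.5
```

```bash
python3 - <<'E'
from h import *
s=state();print(s['t'],s['tcp_pos'].round(4),s['force'].round(2))
e=np.array([.892,.453]);H=np.array([.548,.139])
for n in['scene','side']:
    p,P=cloud(n);h=cv2.cvtColor(p,cv2.COLOR_RGB2HSV).reshape(-1,3);X=P.reshape(-1,3)
    x=(X[:,:2]-H)@e;y=(X[:,:2]-H)@[-.453,.892];z=X[:,2]-.042
    m=(abs(y)<.058)&(x>-.0)&(x<.15)&(z>-.003)&(z<.13)&(h[:,1]>150)&(h[:,0]<14)
    q=np.c_[x,z][m];print(n,m.sum(),np.polyfit(q[:,0],q[:,1],1).round(3),np.percentile(q[:,0],[1,99]).round(3))
p=snap('scene')[0];a=p[180:330,280:480];b=snap('side')[0][200:350,220:420]
cv2.imwrite('pics/c4.png',cv2.resize(cv2.cvtColor(np.vstack([a,b]),4),None,fx=2,fy=2,interpolation=2))
E
```

```text
6.225 [0.5843 0.1571 0.0486] [ 1.03 -0.07  1.3 ]
scene 1029 [0.121 0.002] [0.01  0.114]
side 976 [0.109 0.002] [0.009 0.115]
```

View pics/c4.png

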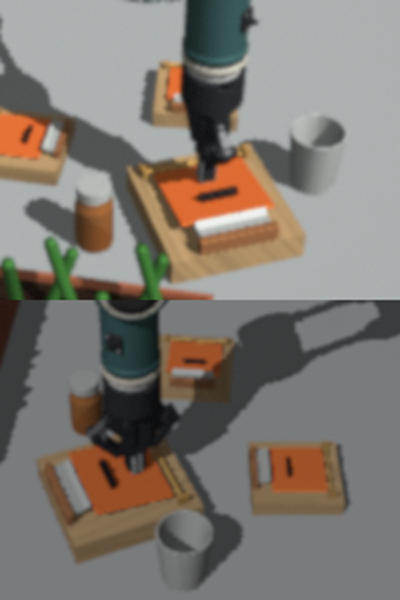

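The flap is folded to about 0.11 rad, with the fingertips between the hinge and the ledge. Now I press it flat.

move_arm([
  {"gripper": 0.0,"tx": 0.0,"ty": 0.0,"tz": -0.1,"rx": 0.0,"ry": 0.0,"rz": 0.0},
  {"gripper": 0.0,"tx": 0.0,"ty": 0.0,"tz": -0.1,"rx": 0.0,"ry": 0.0,"rz": 0.0},
  {"gripper": 0.0,"tx": 0.0,"ty": 0.0,"tz": -0.02,"rx": 0.0,"ry": 0.0,"rz": 0.0},
  {"gripper": 0.0,"tx": 0.0,"ty": 0.0,"tz": 0.0,"rx": 0.0,"ry": 0.0,"rz": 0.0},
])

```text
t: 6.92
tcp_pos: [0.5847, 0.1573, 0.0439]
tcp_rot: [0.523, 0.852, -0.0, -0.0]
force: [-1.0, 0.2, 2.8]
gripper_width: -0.001
grip_force: 1.5
```

move_arm([
  {"gripper": 0.0,"tx": 0.0,"ty": 0.0,"tz": -0.04,"rx": 0.0,"ry": 0.0,"rz": 0.0},
  {"gripper": 0.0,"tx": 0.0,"ty": 0.0,"tz": 0.0,"rx": 0.0,"ry": 0.0,"rz": 0.0},
])

```text
t: 7.18
tcp_pos: [0.5849, 0.1573, 0.0435]
tcp_rot: [0.523, 0.852, 0.0, 0.0]
force: [-1.6, 0.2, 6.4]
gripper_width: 0.002
grip_force: 3.5
```

move_arm([
  {"gripper": 0.0,"tx": 0.107,"ty": 0.054,"tz": 0.0,"rx": 0.0,"ry": 0.0,"rz": 0.0},
  {"gripper": 0.0,"tx": 0.107,"ty": 0.054,"tz": 0.0,"rx": 0.0,"ry": 0.0,"rz": 0.0},
  {"gripper": 0.0,"tx": 0.107,"ty": 0.054,"tz": 0.0,"rx": 0.0,"ry": 0.0,"rz": 0.0},
  {"gripper": 0.0,"tx": 0.107,"ty": 0.054,"tz": 0.0,"rx": 0.0,"ry": 0.0,"rz": 0.0},
  {"gripper": 0.0,"tx": 0.107,"ty": 0.054,"tz": 0.0,"rx": 0.0,"ry": 0.0,"rz": 0.0},
  {"gripper": 0.0,"tx": 0.107,"ty": 0.054,"tz": 0.0,"rx": 0.0,"ry": 0.0,"rz": 0.0},
])

```text
t: 7.92
tcp_pos: [0.6, 0.165, 0.0433]
tcp_rot: [0.523, 0.852, -0.001, -0.001]
force: [-8.3, -3.7, 12.7]
gripper_width: -0.001
grip_force: 6.7
```

Lateral force has reached about 9 N, so I ease off before checking the stand.

move_arm([
  {"gripper": 0.0,"tx": -0.04,"ty": -0.02,"tz": 0.06,"rx": 0.0,"ry": 0.0,"rz": 0.0},
  {"gripper": 0.0,"tx": 0.0,"ty": 0.0,"tz": 0.0,"rx": 0.0,"ry": 0.0,"rz": 0.0},
])

```text
t: 8.18
tcp_pos: [0.5997, 0.1648, 0.0441]
tcp_rot: [0.523, 0.852, 0.0, 0.0]
force: [0.9, 0.2, 1.0]
gripper_width: 0.003
grip_force: 0.8
```

```bash
cat > chk.py <<'E'
from h import *
from scipy.optimize import minimize
import sys
s=state();print(s['t'],s['tcp_pos'].round(4),s['force'].round(2))
e=np.array([.892,.453]);H=np.array([.548,.139]);im=[];T=[]
for n,(r,k) in dict(scene=(180,280),side=(200,220)).items():
    p,P=cloud(n);im.append(p[r:r+150,k:k+200]);h=cv2.cvtColor(p,cv2.COLOR_RGB2HSV).reshape(-1,3);X=P.reshape(-1,3)
    x=(X[:,:2]-H)@e;y=(X[:,:2]-H)@[-.453,.892];z=X[:,2]-.042
    m=(abs(y)<.058)&(x>-.0)&(x<.15)&(z>-.006)&(z<.13)&(h[:,1]>150)&(h[:,0]<14)
    q=np.c_[x,z][m];f=np.polyfit(q[:,0],q[:,1],1)
    b=(abs(y)<.024)&(x>.05)&(x<.12)&(z>.002)&(z<.02)&(h[:,2]<60)
    l=(abs(y)<.044)&(x>.1)&(x<.16)&(z>.004)&(z<.025)&(h[:,1]<60)
    print(n,m.sum(),f.round(3),'x',np.percentile(q[:,0],[1,99]).round(3),'ledge',np.percentile(x[b],[2,50,98]).round(4) if b.any() else 0,'lip',x[l].mean().round(4),np.percentile(x[l],5).round(4))
    near=np.hypot(X[:,0]-.61,X[:,1]-.165)<.16
    t=X[near&(abs(X[:,2]-.036)<.007)&(h[:,1]>60)];T.append(t)
A=np.vstack(T)[:,:2]
def cost(v):
    a=v[2];d=A-v[:2];x=abs(d@[np.cos(a),np.sin(a)]);y=abs(d@[-np.sin(a),np.cos(a)])
    return np.mean(np.minimum(np.maximum(np.maximum(x-.09,y-.085),0),.01))
print('stand',minimize(cost,[.61,.17,.47],method='Nelder-Mead',options=dict(xatol=1e-5,fatol=1e-9)).x.round(4))
cv2.imwrite('pics/'+sys.argv[1],cv2.resize(cv2.cvtColor(np.vstack(im),4),None,fx=2,fy=2,interpolation=2))
E
python3 chk.py c5.png
```

```text
8.175 [0.5997 0.1648 0.0441] [0.87 0.17 1.03]
scene 832 [ 0.083 -0.002] x [0.025 0.132] ledge [0.0676 0.1018 0.1048] lip 0.1288 0.1186
side 810 [0.031 0.001] x [0.024 0.13 ] ledge [0.067  0.0974 0.1007] lip 0.1307 0.1201
stand [0.6089 0.1698 0.4764]
```

View pics/c5.png

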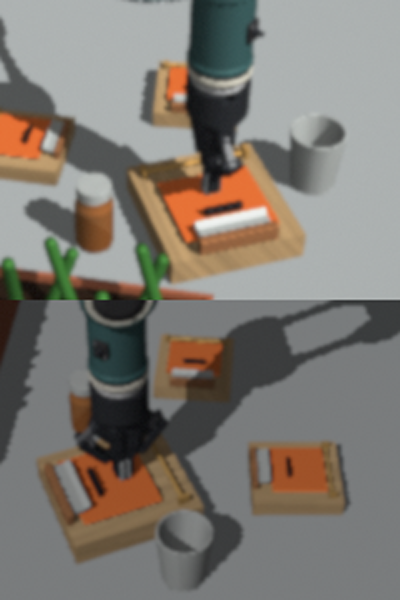

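The flap lies under the lip, already dragged out about 15 mm by fingertip friction, and the stand hasn't moved. Next I lift slightly, move up to the ledge, press down again and push it home.

move_arm([
  {"gripper": 0.0,"tx": 0.0,"ty": 0.0,"tz": 0.2,"rx": 0.0,"ry": 0.0,"rz": 0.0},
  {"gripper": 0.0,"tx": 0.16,"ty": 0.081,"tz": 0.0,"rx": 0.0,"ry": 0.0,"rz": 0.0},
  {"gripper": 0.0,"tx": 0.16,"ty": 0.081,"tz": 0.0,"rx": 0.0,"ry": 0.0,"rz": 0.0},
  {"gripper": 0.0,"tx": 0.16,"ty": 0.081,"tz": 0.0,"rx": 0.0,"ry": 0.0,"rz": 0.0},
  {"gripper": 0.0,"tx": 0.16,"ty": 0.081,"tz": 0.0,"rx": 0.0,"ry": 0.0,"rz": 0.0},
  {"gripper": 0.0,"tx": 0.0,"ty": 0.0,"tz": -0.1,"rx": 0.0,"ry": 0.0,"rz": 0.0},
  {"gripper": 0.0,"tx": 0.0,"ty": 0.0,"tz": -0.1,"rx": 0.0,"ry": 0.0,"rz": 0.0},
  {"gripper": 0.0,"tx": 0.0,"ty": 0.0,"tz": 0.0,"rx": 0.0,"ry": 0.0,"rz": 0.0},
])

```text
t: 9.28
tcp_pos: [0.6156, 0.1729, 0.044]
tcp_rot: [0.523, 0.852, -0.0, -0.0]
force: [0.1, -0.2, 1.3]
gripper_width: 0.001
grip_force: 0.3
```

move_arm([
  {"gripper": 0.0,"tx": 0.036,"ty": 0.018,"tz": -0.01,"rx": 0.0,"ry": 0.0,"rz": 0.0},
  {"gripper": 0.0,"tx": 0.036,"ty": 0.018,"tz": 0.0,"rx": 0.0,"ry": 0.0,"rz": 0.0},
  {"gripper": 0.0,"tx": 0.036,"ty": 0.018,"tz": 0.0,"rx": 0.0,"ry": 0.0,"rz": 0.0},
  {"gripper": 0.0,"tx": 0.036,"ty": 0.018,"tz": 0.0,"rx": 0.0,"ry": 0.0,"rz": 0.0},
])

```text
t: 9.78
tcp_pos: [0.6193, 0.1748, 0.0439]
tcp_rot: [0.523, 0.852, -0.0, -0.0]
force: [0.3, -1.3, 0.3]
gripper_width: 0.002
grip_force: 0.4
```

move_arm([
  {"gripper": 0.0,"tx": 0.036,"ty": 0.018,"tz": 0.0,"rx": 0.0,"ry": 0.0,"rz": 0.0},
  {"gripper": 0.0,"tx": 0.036,"ty": 0.018,"tz": 0.0,"rx": 0.0,"ry": 0.0,"rz": 0.0},
  {"gripper": 0.0,"tx": 0.036,"ty": 0.018,"tz": 0.0,"rx": 0.0,"ry": 0.0,"rz": 0.0},
])

```text
t: 10.15
tcp_pos: [0.6208, 0.1756, 0.0435]
tcp_rot: [0.523, 0.852, -0.001, -0.001]
force: [-5.3, -2.7, 2.2]
gripper_width: 0.004
grip_force: 2.9
```

```bash
python3 chk.py c6.png
```

```text
10.15 [0.6208 0.1756 0.0435] [-5.26 -2.71  2.22]
scene 693 [ 0.124 -0.005] x [0.026 0.137] ledge [0.0897 0.0989 0.1037] lip 0.128 0.1038
side 722 [0.006 0.002] x [0.025 0.129] ledge [0.0696 0.0965 0.1011] lip 0.1307 0.1198
stand [0.6086 0.1697 0.4783]
```

View pics/c6.png

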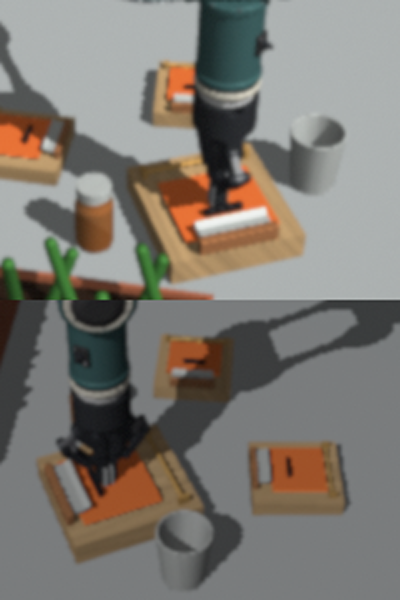

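move_arm([
  {"gripper": 0.0,"tx": 0.02,"ty": 0.01,"tz": -0.01,"rx": 0.0,"ry": 0.0,"rz": 0.0},
  {"gripper": 0.0,"tx": 0.0,"ty": 0.0,"tz": 0.0,"rx": 0.0,"ry": 0.0,"rz": 0.0},
])

```text
t: 10.5
tcp_pos: [0.6208, 0.1756, 0.0432]
tcp_rot: [0.523, 0.852, -0.002, -0.001]
force: [-5.3, -2.7, 4.2]
gripper_width: 0.0
grip_force: 3.4
```

The tip no longer advances, so the flap is at its stop. I'll unload sideways, then lift straight up and clear.

move_arm([
  {"gripper": 0.0,"tx": -0.05,"ty": -0.025,"tz": 0.06,"rx": 0.0,"ry": 0.0,"rz": 0.0},
  {"gripper": 0.0,"tx": 0.0,"ty": 0.0,"tz": 0.2,"rx": 0.0,"ry": 0.0,"rz": 0.0},
  {"gripper": 0.0,"tx": 0.0,"ty": 0.0,"tz": 0.5,"rx": 0.0,"ry": 0.0,"rz": 0.0},
  {"gripper": 0.0,"tx": 0.0,"ty": 0.0,"tz": 1.0,"rx": 0.0,"ry": 0.0,"rz": 0.0},
  {"gripper": 0.0,"tx": 0.0,"ty": 0.0,"tz": 1.0,"rx": 0.0,"ry": 0.0,"rz": 0.0},
  {"gripper": 0.0,"tx": -0.8,"ty": -0.4,"tz": 1.0,"rx": 0.0,"ry": 0.0,"rz": 0.0},
  {"gripper": 0.0,"tx": -0.8,"ty": -0.4,"tz": 1.0,"rx": 0.0,"ry": 0.0,"rz": 0.0},
  {"gripper": 0.0,"tx": -0.8,"ty": -0.4,"tz": 1.0,"rx": 0.0,"ry": 0.0,"rz": 0.0},
  {"gripper": 0.0,"tx": -0.8,"ty": -0.4,"tz": 0.0,"rx": 0.0,"ry": 0.0,"rz": 0.0},
  {"gripper": 0.0,"tx": 0.0,"ty": 0.0,"tz": 0.0,"rx": 0.0,"ry": 0.0,"rz": 0.0},
])

```text
t: 11.75
tcp_pos: [0.5418, 0.1358, 0.1898]
tcp_rot: [0.524, 0.852, 0.002, 0.001]
force: [-0.1, 0.2, -0.4]
gripper_width: -0.003
grip_force: 0.0
```

```bash
python3 chk.py c7.png
```

```text
11.75 [0.5418 0.1358 0.1898] [-0.13  0.18 -0.43]
scene 994 [0.062 0.002] x [0.024 0.132] ledge [0.0977 0.1006 0.1054] lip 0.1281 0.1129
side 1060 [0.057 0.001] x [0.025 0.128] ledge [0.0939 0.0966 0.1007] lip 0.1305 0.1194
stand [0.6087 0.1699 0.4762]
```

View pics/c7.png

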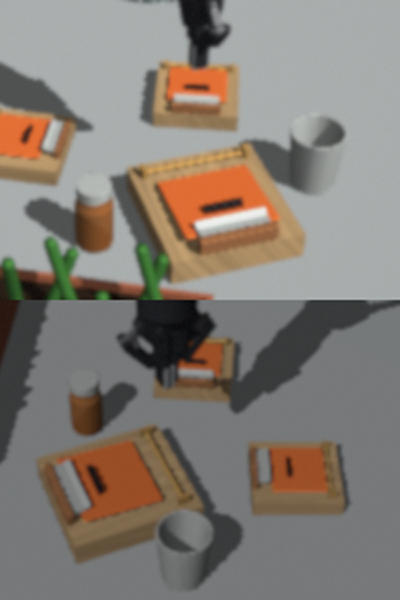

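The flap stays shut under the lip at about 0.05 rad, slid out about 17 mm. The stand is in place and the arm is clear.

```bash
python3 -c "
from bench import *
print(hand_in())"
```

```text
the job is handed in; nothing more can be done
None
```

I folded the orange flap flat and slid its edge under the steel lip. When I let go it stayed shut by itself at about 0.05 rad and about 17 mm out; the stand had not measurably moved, the arm was clear, and I handed the job in without getting a verdict back.

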